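# Load the degreasing tray with the weld stubs

## Task

Load the degreasing tray: take the four weld stubs off the bench (a clamp flange at the bottom, plain open tube at the top) and stand each one, flange down, in the white dish of its size, the largest stub in the largest dish down to the smallest in the smallest. Set them down gently, without dropping them, and leave the two finished fittings, which have a flange at both ends, standing where they are.

Things in the scene. Friction and masses are not known exactly. Their poses are not given: they have to be found in the camera images.
- stub_75_mid (a point): Weld stub, largest of four: bright stainless, stands upright. 75 mm clamp flange at the bottom (3 mm rim, then a taper up to 7 mm), above it a straight tube, 54 mm outside, plain and open at the top. 60 mm tall, about 240 g. Grip the tube's outside from above, clear of the flange. Point: its centre, on the axis 30 mm above the underside; z up along the axis; yaw means nothing.
- stub_55_mid (a point): Weld stub, second largest of four: bright stainless, stands upright. 55 mm clamp flange at the bottom (3 mm rim, then a taper up to 7 mm), above it a straight tube, 44 mm outside, plain and open at the top. 60 mm tall, about 140 g. Grip the tube's outside from above, clear of the flange. Point: its centre, on the axis 30 mm above the underside; z up along the axis; yaw means nothing.
- stub_40_mid (a point): Weld stub, second smallest of four: bright stainless, stands upright. 40 mm clamp flange at the bottom (3 mm rim, then a taper up to 7 mm), above it a straight tube, 28 mm outside, plain and open at the top. 60 mm tall, about 90 g. Grip the tube's outside from above, clear of the flange. Point: its centre, on the axis 30 mm above the underside; z up along the axis; yaw means nothing.
- stub_30_mid (a point): Weld stub, smallest of four: bright stainless, stands upright. 30 mm clamp flange at the bottom (3 mm rim, then a taper up to 7 mm), above it a straight tube, 20 mm outside, plain and open at the top. 60 mm tall, about 60 g. Grip the tube's outside from above, clear of the flange. Point: its centre, on the axis 30 mm above the underside; z up along the axis; yaw means nothing.
- nipple_mid (a point): Finished fitting that stays where it is: straight stainless nipple, standing upright, with a 40 mm clamp flange at BOTH ends, 28 mm tube between, 100 mm tall, about 170 g. The point is its centre, 50 mm above the underside; z is its axis. (A small jar and a ring clamp, up to 50 mm tall, also lie among the parts.)
- reducer_mid (a point): Finished fitting that stays where it is: conical stainless reducer, standing upright, 55 mm clamp flange at the bottom and a 40 mm clamp flange at the top, 60 mm tall, about 150 g. The point is its centre, 30 mm above the underside; z is its axis.
- dish_75: White round dish, largest of four in one row (any order, 105 mm pitch) in a low steel tray 118 x 428 mm, rim 10 mm, wire handles 40 mm high at the row's ends. Fixed. For the stub with the 75 mm flange. 100 mm outside, 95 mm inside, 9 mm high; inner floor 2 mm above its underside. Origin: centre of the underside (2 mm above the bench); z up.
- dish_55: White round dish, second largest of four in one row (any order, 105 mm pitch) in a low steel tray 118 x 428 mm, rim 10 mm, wire handles 40 mm high at the row's ends. Fixed. For the stub with the 55 mm flange. 80 mm outside, 75 mm inside, 9 mm high; inner floor 2 mm above its underside. Origin: centre of the underside (2 mm above the bench); z up.
- dish_40: White round dish, second smallest of four in one row (any order, 105 mm pitch) in a low steel tray 118 x 428 mm, rim 10 mm, wire handles 40 mm high at the row's ends. Fixed. For the stub with the 40 mm flange. 65 mm outside, 60 mm inside, 9 mm high; inner floor 2 mm above its underside. Origin: centre of the underside (2 mm above the bench); z up.
- dish_30: White round dish, smallest of four in one row (any order, 105 mm pitch) in a low steel tray 118 x 428 mm, rim 10 mm, wire handles 40 mm high at the row's ends. Fixed. For the stub with the 30 mm flange. 55 mm outside, 50 mm inside, 9 mm high; inner floor 2 mm above its underside. Origin: centre of the underside (2 mm above the bench); z up.
There are look-alikes about, which are no part of the job. Leave any purple or red look-alike of the part that bears stub_30_mid alone. What is shaped like the part that bears stub_55_mid but green is not meant.

How it is judged (in metres and radians):
At the end, for the whole second after the job is handed in: Each of the four stubs stands upright (within 0.08 rad) on the inner floor of the dish of its size, its axis within 12.5 mm of the dish's centre (anywhere in the dish will do), released and at rest; the nipple and the reducer stand upright within 30 mm of where they were (horizontal distance between stub_75_mid and dish_75 below 0.0125 m and z of stub_75_mid in the frame of dish_75 below 0.036 m and angle between each of stub_75_mid, stub_55_mid, stub_40_mid, stub_30_mid's own z axis and vertical below 0.08 rad and linear speed of each of stub_75, stub_55, stub_40, stub_30 below 0.02 m/s and horizontal distance between stub_55_mid and dish_55 below 0.0125 m and z of stub_55_mid in the frame of dish_55 below 0.036 m and horizontal distance between stub_40_mid and dish_40 below 0.0125 m and z of stub_40_mid in the frame of dish_40 below 0.036 m and horizontal distance between stub_30_mid and dish_30 below 0.0125 m and z of stub_30_mid in the frame of dish_30 below 0.036 m and distance of each of nipple_mid, reducer_mid from where it was at the start of the episode below 0.03 m and angle between each of nipple_mid, reducer_mid's own z axis and vertical below 0.1 rad); the robot touches nothing.
It fails at once if a stub is dropped: it falls free from more than about 3 cm ((linear speed of stub_75 above 0.75 m/s and contact force between stub_75 and the fingers below 0.05 N) or (linear speed of stub_55 above 0.75 m/s and contact force between stub_55 and the fingers below 0.05 N) or (linear speed of stub_40 above 0.75 m/s and contact force between stub_40 and the fingers below 0.05 N) or (linear speed of stub_30 above 0.75 m/s and contact force between stub_30 and the fingers below 0.05 N)).
It fails at once if one of the two finished fittings is moved more than 3 cm (distance of any of nipple_mid, reducer_mid from where it was at the start of the episode above 0.03 m).
It also fails if it takes over 96 s, if anything falls off the work surface, if the arm or the gripper's body presses on something with over 40 N, if the wrist force passes 120 N, or if a joint passes its speed limit or range.

## Robot

A 7-joint arm with a two-finger parallel gripper is mounted at the origin on the work surface. World frame = base frame: x ahead of the robot, y to its left, z up, the work surface at z = 0. Lengths are in mm, angles in rad, forces in N, time in s.
With the tool pointing down it reaches from about 425 to 875 mm from the base axis. Payload 9.9 kg.
Tool frame: the origin (TCP) lies at the very end of the fingers, on their centre line; the grasp point (between the pads) lies 19 mm behind it; z points along the fingers, x is the direction in which the jaws open and shut, and the axes are right-handed (so a half turn about z gives the same grasp; the last joint's range is limited). The gripper opens to 85 mm and grips with 20 to 120 N. Pads are 22 mm wide; open, the fingers measure 114 mm over their backs; the gripper's body (76 mm by 85 mm) begins 54 mm behind the grasp point. The pads swing forward as they close: fully open they stand 13 mm farther back than shut.
Start: joints at [-1.297, 0.576, 0.025, 1.437, -0.015, 1.129, -0.057], TCP at [236.388, 632.258, 231.289] pointing down, gripper open.
Joint ranges: [-2.76, 2.76], [-0.34, 2.15], [-1.52, 1.57], [0.19, 2.46], [-1.09, 4.23], [0.17, 1.99], [-2.82, 2.82]. Speed limits (rad/s): [2.22, 2.22, 3.01, 3.01, 3.14, 3.14, 3.14].

## Interface

Orientations are given as a 3x3 rotation matrix whose columns are the frame's x, y, z axes.
In Python, from rig import manip, vision gives the robot as it stands. The module is installed in compiled form; this text tells all that it offers.
- The arm moves only by the tool step_arm, never from a script. Its arguments are lists of equal length, an entry for each row: "dp": the shift along the tool's x, y, z in m, a list of three; "angular": the turn, a rotation vector about the tool's x, y, z in rad, a list of three. A call has 1 to 20 rows; each row is the pose to reach, as a shift and turn from the pose commanded when the call began, along the tool's axes at that moment; what a row does not reach only later rows make up. A row lasts 1/10 s, in which the tool goes at most 50 mm and 8.59 degrees, less where a joint would pass 70% of its speed; a pose out of reach is approached as far as the arm can. A call with a gripper value outside its range is refused whole. "grip" is the opening in per cent of the stroke, from 0 (shut) to 100 (fully open), set as the call begins (left out, the last holds). The fingers move at their own pace and stop on an object; the grip force is fixed at half the most. Time passes only in rows, so rows that repeat a pose let the fingers close. It gives the time, the measured TCP pose, the force and the opening at its end, in the units of the state.
- manip.read_state(): the state, without advancing time (a new reading comes with each control period).
- vision.snapshot(name): name is "side" or "top"; returns a dict with "image" (420x560x3 uint8, red, green, blue), "fx", "fy", "cx", "cy" (pixels), "k1" (the pictures are not rectified: a ray, as slopes to the right and down, at radius r is drawn at 1 + k1 r^2 times it, then the intrinsics apply), "rvec" (rotation vector, rad) and "tvec" (3), from world to camera coordinates, as OpenCV has them. Camera axes: x right, y down, z forward; pixel columns grow to the right and rows downward; lengths in mm; the calibration is good to about 2 mm. A picture is of the moment at which its call begins. There is no depth.
- manip.finish_job(): hands the job in, once; it reports no verdict.
Trained networks look in a picture, given as the dict that the camera call returned (one of the last four; its "shot" number tells which), for a name from the list of things; names that differ only in an ending like _2 or _b are one class to them, and where a whole thing is asked for, a point or a joint stands for the part that bears it (a point fixed in the world has none). Each returns a list of dicts, best first, with "conf" (0 to 1); they miss things now and then, are a little off and sometimes report something else, mostly with a low value. They report only what shows in the picture. A call takes as long as a camera call. They do not tell look-alikes from the thing itself.
- vision.spot_in(picture, thing): "centre" ([x, y, z] in mm, in world coordinates, good to about 4 mm: the middle of the surface that is visible of it).
- vision.spot_point(picture, thing): "centre" ([x, y, z] in mm, in world coordinates, good to about 4 mm: a listed point, or the origin of a listed thing).
The state is a dict: "clock": time; "qpos": joint angles; "qd": joint speeds; "effort": joint torques, N m; "tcp_pos": TCP position; "tcp_rot": TCP orientation; "ft_force": force on the tool from outside, world axes, zero at the start; "moment": the same for the moment, N m; "width": opening from 0.0 (shut) to 1.0 (fully open).
Only numpy, scipy, OpenCV 4.12 (cv2) and the standard library are available. Lean on these libraries where they do the work, as an engineer would, in place of code of your own. Each camera call takes 0.05 s, during which the arm holds its last target. There are 200 camera calls.

## Working session

There is one attempt and no reset: what is moved stays moved. The work goes in short steps, Python scripts to look and compute and a tool call to move; the robot and the scene stay as the last step left them, time stands still between calls to the robot, and variables do not carry over. Pictures are saved under pics/ and viewed, about 12 in all and at most 16, crops included, and the job is handed in when it is done.

Besides the shell and the picture viewer there is one more tool, called after "Call:" in YAML: its name, and indented under it one key for each argument. step_arm: Moves the arm, as the interface text tells. Its arguments: {"type":"object","properties":{"dp":{"type":"array"},"angular":{"type":"array"},"grip":{"type":"number"}},"required":["dp","angular"]}

```bash
mkdir -p pics
cat > h.py <<'E'
import numpy as np, cv2
from rig import manip, vision
def save(p,n,crop=None,s=1):
    im=p["image"][:,:,::-1]
    if crop: x0,y0,x1,y1=crop; im=im[y0:y1,x0:x1]
    cv2.imwrite(f"pics/{n}.png",cv2.resize(im,None,fx=s,fy=s,interpolation=cv2.INTER_CUBIC))
def proj(p,X):
    R,_=cv2.Rodrigues(np.array(p["rvec"],float)); c=R@np.array(X,float)+np.array(p["tvec"],float).ravel()
    a=c[:2]/c[2]; a=a*(1+p["k1"]*(a@a)); return np.array([p["fx"]*a[0]+p["cx"],p["fy"]*a[1]+p["cy"]])
def ray(p,u,v,z):
    a=np.array([(u-p["cx"])/p["fx"],(v-p["cy"])/p["fy"]]); b=a.copy()
    for _ in range(20): b=a/(1+p["k1"]*(b@b))
    R,_=cv2.Rodrigues(np.array(p["rvec"],float)); t=np.array(p["tvec"],float).ravel()
    C=-R.T@t; d=R.T@np.array([b[0],b[1],1]); return C+d*(z-C[2])/d[2]
E
python3 - <<'E'
from h import *
np.set_printoptions(precision=1,suppress=True)
for n in("top","side"):
    p=vision.snapshot(n); save(p,n+"0",s=1.4)
    print(n,p["fx"],p["k1"],ray(p,280,210,0))
    for t in "stub_75_mid stub_55_mid stub_40_mid stub_30_mid nipple_mid reducer_mid dish_75 dish_55 dish_40 dish_30".split():
        for d in vision.spot_point(p,t):
            print(t,round(d["conf"],2),np.array(d["centre"]),proj(p,d["centre"]))
s=manip.read_state(); print(s["clock"],s["tcp_pos"],np.array(s["tcp_rot"]),s["ft_force"])
E
```

```text
top 501.500110457544 -0.14095747280532728 [502.5  55.5   0. ]
stub_75_mid 0.66 [438.8  72.3  29.7] [273.7 230.1]
stub_55_mid 0.73 [378.7 327.4  31.5] [184.  249.4]
stub_55_mid 0.73 [407.7 420.8  26.4] [152.9 238.9]
stub_40_mid 0.43 [603.8 338.9  30.2] [184.  172.8]
stub_40_mid 0.42 [ 619.  -100.9    2.1] [333.1 172.2]
stub_40_mid 0.3 [ 606.5 -210.3   -1. ] [369.5 177.2]
stub_30_mid 0.62 [352.1 -19.5  31.7] [305.5 260.8]
stub_30_mid 0.45 [427.8 -71.6  28. ] [323.8 234.7]
stub_30_mid 0.39 [359.6 -78.7  30.3] [326.3 258.5]
nipple_mid 0.85 [ 375.4 -337.8   50.3] [418.1 253.3]
reducer_mid 0.61 [ 606.6 -345.1   27. ] [416.2 175.8]
dish_75 0.75 [623.2  10.1  -1.4] [295.9 170.5]
dish_75 0.72 [ 606.9 -208.7    0.5] [369.  176.9]
dish_75 0.69 [638.6 108.2   2.2] [263.2 164.7]
dish_75 0.6 [ 620.6 -100.5    6.4] [333.1 171.3]
dish_55 0.75 [623.2  10.1  -1.4] [295.9 170.5]
dish_55 0.72 [ 606.9 -208.7    0.5] [369.  176.9]
dish_55 0.69 [638.6 108.2   2.2] [263.2 164.7]
dish_55 0.6 [ 620.6 -100.5    6.4] [333.1 171.3]
dish_40 0.75 [623.2  10.1  -1.4] [295.9 170.5]
dish_40 0.72 [ 606.9 -208.7    0.5
[... 1310 characters left out ...]
 4.1] [339.2 330.2]
dish_55 0.71 [ 380.5 -337.2   50.1] [199.7 398.4]
dish_55 0.66 [636.1 108.1   0.3] [336.7 206.4]
dish_40 0.84 [623.9   1.5   4.2] [335.7 240.9]
dish_40 0.75 [ 618.5 -101.2    2.9] [337.4 281.6]
dish_40 0.75 [ 612.1 -205.3    4.1] [339.2 330.2]
dish_40 0.71 [ 380.5 -337.2   50.1] [199.7 398.4]
dish_40 0.66 [636.1 108.1   0.3] [336.7 206.4]
dish_30 0.84 [623.9   1.5   4.2] [335.7 240.9]
dish_30 0.75 [ 618.5 -101.2    2.9] [337.4 281.6]
dish_30 0.75 [ 612.1 -205.3    4.1] [339.2 330.2]
dish_30 0.71 [ 380.5 -337.2   50.1] [199.7 398.4]
dish_30 0.66 [636.1 108.1   0.3] [336.7 206.4]
1.1 [236.4 632.2 231.3] [[ 0.4  0.9  0. ]
 [ 0.9 -0.4 -0. ]
 [-0.   0.  -1. ]] [ 0.   0.2 -0.2]
```

View images.

View pics/top0.png

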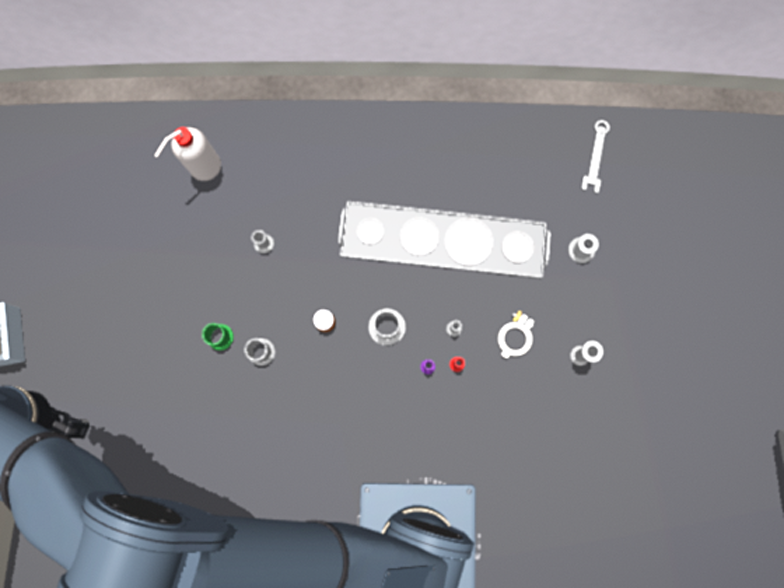

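View pics/side0.png

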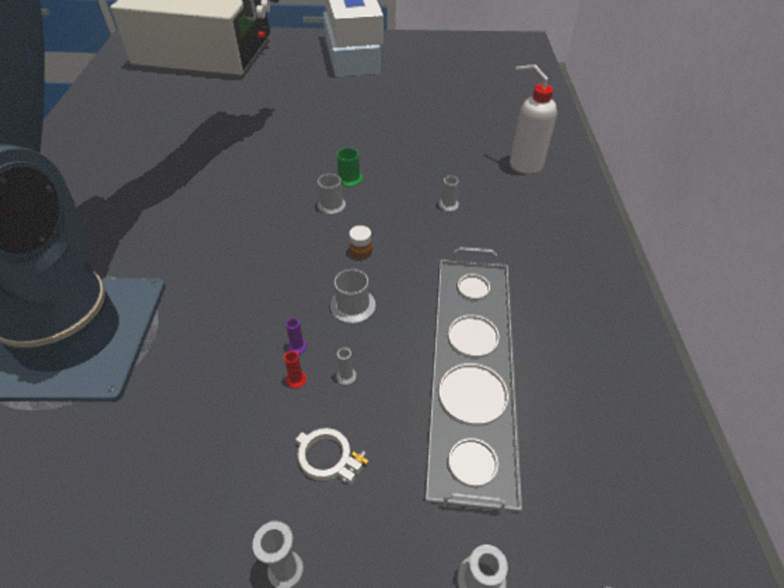

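Top view (px of the 560-wide image; shown at 1.4×). Candidates:
- **stub_55:** silver at (185,250) or green at (155,239). Silver fits, because green is excluded.
- **stub_30:** silver at (325,234), purple at (306,262) or red at (327,260). Silver fits.
- **stub_75 and stub_40:** stub_75 is at (276,233) and stub_40 at (187,172).
- **Dishes:** left to right they are 30, 55, 75, 40.

Next I'll check with enlarged crops and model overlays.

Run:
```python
from h import *
np.set_printoptions(precision=1,suppress=True)
est={"75":(435,69.5,75,54),"55":(378.6,327.5,55,44),"40":(606,335,40,28),"30":(430.3,-70,30,20)}
rows=[]
for n in("top","side"):
    p=vision.snapshot(n); im=p["image"][:,:,::-1].copy()
    # dishes: bright blobs near tray
    m=(im.min(2)>(225 if n=="top" else 195)).astype(np.uint8)
    k,l,st,c=cv2.connectedComponentsWithStats(m)
    for i in range(1,k):
        if 150<st[i,4]<5000:
            x,y,w,h,a=st[i]; X=ray(p,x+(w-1)/2,y+(h-1)/2,10)
            if 560<X[0]<680 and -260<X[1]<160: print(n,st[i],X)
    tiles=[]
    for q,(x,y,f,t) in est.items():
        u,v=proj(p,(x,y,30)).astype(int); r=22; s=9
        T=cv2.resize(im[v-r:v+r,u-r:u+r],None,fx=s,fy=s,interpolation=cv2.INTER_CUBIC)[:,:]
        for z,d,col in((3,f,(0,255,255)),(60,t,(255,0,255))):
            P=[((proj(p,(x+d/2*np.cos(a),y+d/2*np.sin(a),z))-[u-r,v-r]+.5)*s).astype(int) for a in np.linspace(0,6.283,60)]
            cv2.polylines(T,[np.array(P)],True,col,1)
        tiles.append(T[:, :])
    rows.append(np.hstack(tiles))
im=np.vstack(rows); cv2.imwrite("pics/ov.png",cv2.resize(im,(800,400)))
```

```text
side [327 199  21  13 202] [635.3 103.8  10. ]
side [321 228  35  26 665] [628.   -1.8  10. ]
side [ 314  263   48   39 1429] [ 617.4 -106.5   10. ]
side [321 316  34  30 765] [ 607.9 -208.7   10. ]
```

View pics/ov.png

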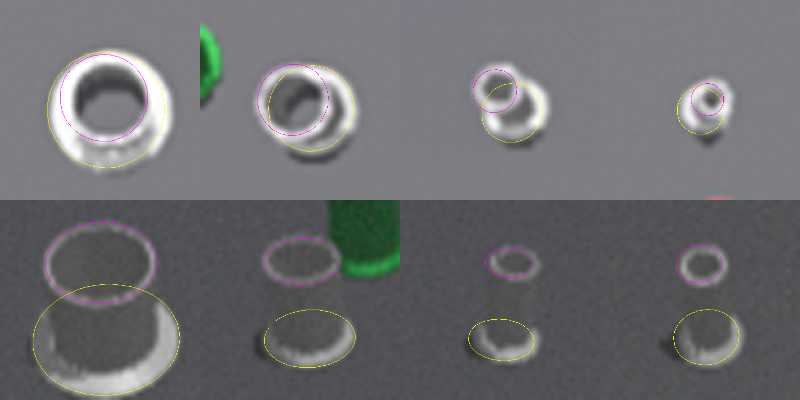

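The crops confirm silver for both stub_55 and stub_30, and the overlays fit within about 3 mm. My working positions are:

| Size | Stub (x, y) | Dish (x, y) |
|---|---|---|
| 75 | (435, 68) | (618, -101) |
| 55 | (378, 326) | (627, 4) |
| 40 | (608, 333) | (609, -205) |
| 30 | (432, -71) | (636, 108) |

```bash
cat > go.py <<'E'
import sys
from h import *
from scipy.spatial.transform import Rotation as Ro
x,y,z=map(float,sys.argv[1:4]); s=manip.read_state()
R=np.array(s["tcp_rot"]); p=np.array(s["tcp_pos"])
if np.abs(p).max()<5: p=p*1000
dp=R.T@(np.array([x,y,z])-p)/1000
rv=(Ro.from_matrix(R).inv()*Ro.from_matrix(np.diag([1,-1,-1.]))).as_rotvec()
print("dp",dp.round(4),"ang",rv.round(3),s["clock"],s["width"])
E
python3 go.py 378 326 150
```

```text
dp [-0.2373  0.2399  0.0813] ang [0.    0.    1.213] 1.2 0.9995588343180284
```

Call:
step_arm:
  dp:
    - [-0.03, 0.03, 0.01]
    - [-0.06, 0.06, 0.02]
    - [-0.09, 0.09, 0.03]
    - [-0.12, 0.12, 0.04]
    - [-0.15, 0.15, 0.05]
    - [-0.18, 0.18, 0.06]
    - [-0.21, 0.21, 0.07]
    - [-0.225, 0.23, 0.078]
    - [-0.237, 0.24, 0.081]
    - [-0.237, 0.24, 0.081]
    - [-0.237, 0.24, 0.081]
    - [-0.237, 0.24, 0.081]
  angular:
    - [0, 0, 0.13]
    - [0, 0, 0.26]
    - [0, 0, 0.39]
    - [0, 0, 0.52]
    - [0, 0, 0.65]
    - [0, 0, 0.78]
    - [0, 0, 0.91]
    - [0, 0, 1.04]
    - [0, 0, 1.14]
    - [0, 0, 1.213]
    - [0, 0, 1.213]
    - [0, 0, 1.213]
  grip: 100

```text
clock: 2.4
tcp_pos: [378.1, 326.7, 150.4]
tcp_rot: [[1.0, 0.003, 0.0], [0.003, -1.0, 0.0], [0.0, -0.0, -1.0]]
ft_force: [-0.3, 0.4, -0.7]
width: 1.0
```

Call:
step_arm:
  dp:
    - [0, 0, 0.03]
    - [0, 0, 0.06]
    - [0, 0, 0.09]
    - [0, 0, 0.11]
    - [0, 0, 0.125]
    - [0, 0, 0.13]
    - [0, 0, 0.13]
  angular:
    - [0, 0, 0]
    - [0, 0, 0]
    - [0, 0, 0]
    - [0, 0, 0]
    - [0, 0, 0]
    - [0, 0, 0]
    - [0, 0, 0]

```text
clock: 3.1
tcp_pos: [377.9, 326.4, 19.9]
tcp_rot: [[1.0, 0.002, -0.001], [0.002, -1.0, -0.0], [-0.001, 0.0, -1.0]]
ft_force: [0.7, -0.5, 0.4]
width: 1.002
```

Call:
step_arm:
  dp:
    - [0, 0, 0]
    - [0, 0, 0]
    - [0, 0, 0]
    - [0, 0, 0]
    - [0, 0, 0]
    - [0, 0, 0]
    - [0, 0, 0]
    - [0, 0, 0]
    - [0, 0, 0]
    - [0, 0, 0]
  angular:
    - [0, 0, 0]
    - [0, 0, 0]
    - [0, 0, 0]
    - [0, 0, 0]
    - [0, 0, 0]
    - [0, 0, 0]
    - [0, 0, 0]
    - [0, 0, 0]
    - [0, 0, 0]
    - [0, 0, 0]
  grip: 20

```text
clock: 4.1
tcp_pos: [378.5, 326.6, 21.2]
tcp_rot: [[1.0, 0.0, 0.001], [0.0, -1.0, 0.001], [0.001, -0.001, -1.0]]
ft_force: [-0.7, -1.2, 6.9]
width: 0.499
```

Call:
step_arm:
  dp:
    - [0, 0, -0.005]
    - [0, 0, -0.02]
    - [0, 0, -0.05]
    - [0.01, 0.013, -0.08]
    - [0.03, 0.039, -0.1]
    - [0.055, 0.071, -0.1]
    - [0.08, 0.103, -0.1]
    - [0.105, 0.136, -0.1]
    - [0.13, 0.168, -0.1]
    - [0.155, 0.2, -0.1]
    - [0.18, 0.233, -0.1]
    - [0.205, 0.265, -0.1]
    - [0.225, 0.291, -0.1]
    - [0.24, 0.31, -0.1]
    - [0.249, 0.322, -0.1]
    - [0.249, 0.322, -0.1]
    - [0.249, 0.322, -0.1]
  angular:
    - [0, 0, 0]
    - [0, 0, 0]
    - [0, 0, 0]
    - [0, 0, 0]
    - [0, 0, 0]
    - [0, 0, 0]
    - [0, 0, 0]
    - [0, 0, 0]
    - [0, 0, 0]
    - [0, 0, 0]
    - [0, 0, 0]
    - [0, 0, 0]
    - [0, 0, 0]
    - [0, 0, 0]
    - [0, 0, 0]
    - [0, 0, 0]
    - [0, 0, 0]

```text
clock: 5.8
tcp_pos: [626.5, 5.2, 120.2]
tcp_rot: [[1.0, 0.001, -0.001], [0.001, -1.0, 0.001], [-0.001, -0.001, -1.0]]
ft_force: [-0.6, 1.0, -2.2]
width: 0.505
```

```bash
python3 - <<'E'
from h import *
p=vision.snapshot("side"); q=vision.snapshot("top")
ims=[]
for r,s in((p,3),(q,3)):
    u,v=map(int,proj(r,(620,0,50))); im=r["image"][:,:,::-1]
    ims.append(cv2.resize(im[v-65:v+65,u-65:u+65],(400,400),interpolation=cv2.INTER_CUBIC))
cv2.imwrite("pics/c1.png",np.hstack(ims))
print([ (round(d["conf"],2),d["centre"]) for d in vision.spot_point(p,"stub_55_mid")])
E
python3 go.py 627 4 24.5
```

```text
[(0.85, [626.4, 3.7, 126.2]), (0.74, [404.1, 418.6, 31.9])]
dp [0.0006 0.002  0.0958] ang [-0.001  0.001  0.002] 5.95 0.5000654895201686
```

View pics/c1.png

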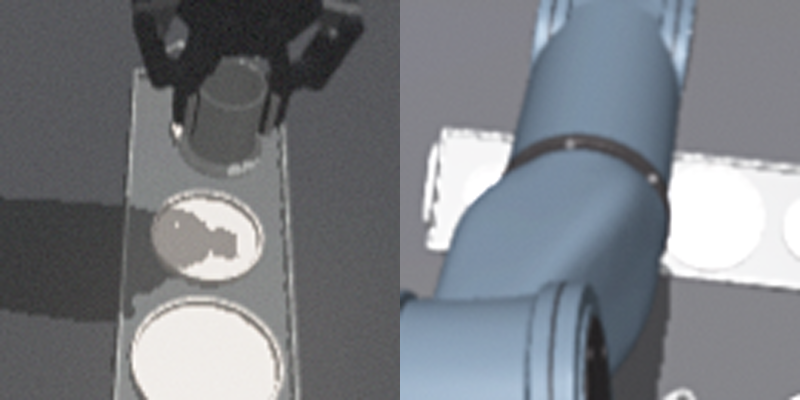

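The crop shows the stub held upright above dish 55.

Call:
step_arm:
  dp:
    - [0, 0, 0.02]
    - [0, 0.001, 0.045]
    - [0, 0.002, 0.07]
    - [0, 0.002, 0.085]
    - [0, 0.002, 0.09]
    - [0, 0.002, 0.093]
    - [0, 0.002, 0.0945]
    - [0, 0.002, 0.0955]
    - [0, 0.002, 0.0955]
    - [0, 0.002, 0.0955]
  angular:
    - [0, 0, 0]
    - [0, 0, 0]
    - [0, 0, 0]
    - [0, 0, 0]
    - [0, 0, 0]
    - [0, 0, 0]
    - [0, 0, 0]
    - [0, 0, 0]
    - [0, 0, 0]
    - [0, 0, 0]

```text
clock: 6.95
tcp_pos: [627.5, 2.2, 25.3]
tcp_rot: [[1.0, -0.0, 0.001], [-0.0, -1.0, 0.0], [0.001, -0.0, -1.0]]
ft_force: [-0.5, 0.7, 0.4]
width: 0.499
```

Call:
step_arm:
  dp:
    - [0, 0, 0.001]
    - [0, 0, 0.001]
    - [0, 0, 0.001]
    - [0, 0, 0.001]
    - [0, 0, 0.001]
    - [0, 0, -0.01]
    - [0, 0, -0.04]
    - [0, 0, -0.08]
    - [0, 0, -0.11]
    - [0, 0, -0.12]
    - [0, 0, -0.12]
  angular:
    - [0, 0, 0]
    - [0, 0, 0]
    - [0, 0, 0]
    - [0, 0, 0]
    - [0, 0, 0]
    - [0, 0, 0]
    - [0, 0, 0]
    - [0, 0, 0]
    - [0, 0, 0]
    - [0, 0, 0]
    - [0, 0, 0]
  grip: 85

```text
clock: 8.05
tcp_pos: [628.2, 2.2, 147.0]
tcp_rot: [[1.0, -0.0, 0.004], [-0.0, -1.0, 0.0], [0.004, -0.0, -1.0]]
ft_force: [-0.6, -0.2, -0.0]
width: 0.848
```

```bash
python3 go.py 608 333 145
```

```text
dp [-0.0202 -0.3308  0.002 ] ang [-0.    -0.004 -0.   ] 8.05 0.8479365621571339
```

Call:
step_arm:
  dp:
    - [-0.001, -0.015, 0]
    - [-0.003, -0.05, 0]
    - [-0.006, -0.095, 0]
    - [-0.009, -0.14, 0]
    - [-0.012, -0.185, 0]
    - [-0.015, -0.23, 0]
    - [-0.017, -0.275, 0]
    - [-0.019, -0.31, 0]
    - [-0.02, -0.326, 0]
    - [-0.02, -0.331, 0]
    - [-0.02, -0.331, 0]
    - [-0.02, -0.331, 0.02]
    - [-0.02, -0.331, 0.05]
    - [-0.02, -0.331, 0.08]
    - [-0.02, -0.331, 0.11]
    - [-0.02, -0.331, 0.122]
    - [-0.02, -0.331, 0.126]
    - [-0.02, -0.331, 0.126]
  angular:
    - [0, 0, 0]
    - [0, 0, 0]
    - [0, 0, 0]
    - [0, 0, 0]
    - [0, 0, 0]
    - [0, 0, 0]
    - [0, 0, 0]
    - [0, 0, 0]
    - [0, 0, 0]
    - [0, 0, 0]
    - [0, 0, 0]
    - [0, 0, 0]
    - [0, 0, 0]
    - [0, 0, 0]
    - [0, 0, 0]
    - [0, 0, 0]
    - [0, 0, 0]
    - [0, 0, 0]

```text
clock: 9.85
tcp_pos: [607.8, 332.2, 19.3]
tcp_rot: [[1.0, -0.001, 0.0], [-0.001, -1.0, -0.0], [0.0, 0.0, -1.0]]
ft_force: [0.9, -0.9, 1.0]
width: 0.849
```

Call:
step_arm:
  dp:
    - [0, 0, 0]
    - [0, 0, 0]
    - [0, 0, 0]
    - [0, 0, 0]
    - [0, 0, 0]
    - [0, 0, 0]
    - [0, 0, 0]
    - [0, 0, 0]
    - [0, 0, 0]
    - [0, 0, 0]
  angular:
    - [0, 0, 0]
    - [0, 0, 0]
    - [0, 0, 0]
    - [0, 0, 0]
    - [0, 0, 0]
    - [0, 0, 0]
    - [0, 0, 0]
    - [0, 0, 0]
    - [0, 0, 0]
    - [0, 0, 0]
  grip: 10

```text
clock: 10.85
tcp_pos: [607.8, 333.6, 20.0]
tcp_rot: [[1.0, 0.0, 0.001], [0.0, -1.0, 0.001], [0.001, -0.001, -1.0]]
ft_force: [-0.7, -0.4, 5.4]
width: 0.308
```

```bash
python3 go.py 609 -205 130
python3 - <<'E'
from h import *
p=vision.snapshot("side")
for t in("dish_55","stub_55_mid"): print([ (round(d["conf"],2),d["centre"]) for d in vision.spot_point(p,t)])
im=p["image"][:,:,::-1]; t=im[90:370,150:430]
cv2.imwrite("pics/c2.png",cv2.resize(t,(600,600),interpolation=cv2.INTER_CUBIC))
E
```

```text
dp [ 0.0014  0.5385 -0.1104] ang [-0.001 -0.001  0.   ] 10.85 0.30811013715682767
[(0.97, [616.1, -99.0, 4.6]), (0.95, [624.3, 5.8, 3.5]), (0.62, [638.6, 107.7, -0.1]), (0.59, [611.5, -201.7, 1.2])]
[(0.92, [402.0, 418.2, 31.3]), (0.83, [629.4, 1.4, 30.4]), (0.59, [637.1, 107.5, 3.9])]
```

View pics/c2.png

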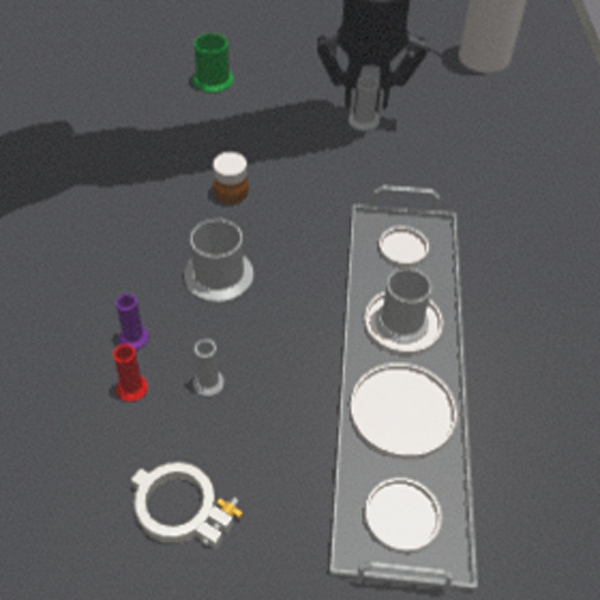

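Stub 55 is centred in its dish (crop px (405,310)), and stub 40 is between the fingers. I'll carry stub 40 to dish 40.

Call:
step_arm:
  dp:
    - [0, 0, -0.005]
    - [0, 0, -0.025]
    - [0, 0, -0.06]
    - [0, 0.005, -0.095]
    - [0, 0.025, -0.11]
    - [0, 0.06, -0.11]
    - [0, 0.1, -0.11]
    - [0, 0.14, -0.11]
    - [0, 0.18, -0.11]
    - [0, 0.22, -0.11]
    - [0, 0.26, -0.11]
    - [0, 0.3, -0.11]
    - [0, 0.34, -0.11]
    - [0, 0.38, -0.11]
    - [0, 0.42, -0.11]
    - [0.001, 0.46, -0.11]
    - [0.001, 0.495, -0.11]
    - [0.001, 0.52, -0.11]
    - [0.001, 0.535, -0.11]
    - [0.001, 0.538, -0.11]
  angular:
    - [0, 0, 0]
    - [0, 0, 0]
    - [0, 0, 0]
    - [0, 0, 0]
    - [0, 0, 0]
    - [0, 0, 0]
    - [0, 0, 0]
    - [0, 0, 0]
    - [0, 0, 0]
    - [0, 0, 0]
    - [0, 0, 0]
    - [0, 0, 0]
    - [0, 0, 0]
    - [0, 0, 0]
    - [0, 0, 0]
    - [0, 0, 0]
    - [0, 0, 0]
    - [0, 0, 0]
    - [0, 0, 0]
    - [0, 0, 0]

```text
clock: 13.0
tcp_pos: [607.1, -207.3, 128.6]
tcp_rot: [[1.0, -0.003, -0.001], [-0.003, -1.0, -0.001], [-0.001, 0.001, -1.0]]
ft_force: [-0.6, 1.0, -0.3]
width: 0.314
```

```bash
python3 go.py 609 -205 24
```

```text
dp [ 0.002  -0.0024  0.1046] ang [ 0.001  0.001 -0.003] 13.0 0.31400599076011765
```

Call:
step_arm:
  dp:
    - [0, 0, 0.02]
    - [0, 0, 0.05]
    - [0, 0, 0.08]
    - [0, 0, 0.094]
    - [0, 0, 0.1]
    - [0, 0, 0.103]
    - [0, 0, 0.105]
    - [0, 0, 0.106]
    - [0, 0, 0.106]
    - [0, 0, 0.106]
  angular:
    - [0, 0, 0]
    - [0, 0, 0]
    - [0, 0, 0]
    - [0, 0, 0]
    - [0, 0, 0]
    - [0, 0, 0]
    - [0, 0, 0]
    - [0, 0, 0]
    - [0, 0, 0]
    - [0, 0, 0]

```text
clock: 14.0
tcp_pos: [608.9, -204.9, 24.0]
tcp_rot: [[1.0, -0.0, 0.002], [-0.0, -1.0, -0.0], [0.002, 0.0, -1.0]]
ft_force: [-1.4, 1.3, 5.9]
width: 0.313
```

Contact felt (5.9 N). I'll release it and rise.

Call:
step_arm:
  dp:
    - [0, 0, 0]
    - [0, 0, 0]
    - [0, 0, 0]
    - [0, 0, 0]
    - [0, 0, 0]
    - [0, 0, -0.01]
    - [0, 0, -0.04]
    - [0, 0, -0.08]
    - [0, 0, -0.11]
    - [0, 0, -0.12]
    - [0, 0, -0.12]
  angular:
    - [0, 0, 0]
    - [0, 0, 0]
    - [0, 0, 0]
    - [0, 0, 0]
    - [0, 0, 0]
    - [0, 0, 0]
    - [0, 0, 0]
    - [0, 0, 0]
    - [0, 0, 0]
    - [0, 0, 0]
    - [0, 0, 0]
  grip: 70

```text
clock: 15.1
tcp_pos: [609.1, -205.1, 145.0]
tcp_rot: [[1.0, -0.0, 0.003], [-0.0, -1.0, -0.001], [0.003, 0.001, -1.0]]
ft_force: [-0.2, -0.2, -0.7]
width: 0.702
```

```bash
python3 go.py 432 -71.5 145
```

```text
dp [-0.1771 -0.1336 -0.0008] ang [ 0.001 -0.003 -0.   ] 15.1 0.7024556202610422
```

Call:
step_arm:
  dp:
    - [-0.01, -0.008, 0]
    - [-0.035, -0.026, 0]
    - [-0.07, -0.053, 0]
    - [-0.105, -0.079, 0]
    - [-0.14, -0.106, 0]
    - [-0.165, -0.125, 0]
    - [-0.175, -0.132, 0]
    - [-0.177, -0.1335, 0]
    - [-0.177, -0.1335, 0]
    - [-0.177, -0.1335, 0]
  angular:
    - [0, 0, 0]
    - [0, 0, 0]
    - [0, 0, 0]
    - [0, 0, 0]
    - [0, 0, 0]
    - [0, 0, 0]
    - [0, 0, 0]
    - [0, 0, 0]
    - [0, 0, 0]
    - [0, 0, 0]
  grip: 60

```text
clock: 16.1
tcp_pos: [432.4, -72.1, 142.7]
tcp_rot: [[1.0, -0.001, 0.001], [-0.001, -1.0, -0.001], [0.001, 0.001, -1.0]]
ft_force: [-0.1, -0.1, 0.0]
width: 0.599
```

Call:
step_arm:
  dp:
    - [0, 0, 0.02]
    - [0, 0, 0.05]
    - [0, 0, 0.08]
    - [0, 0, 0.11]
    - [0, 0, 0.12]
    - [0, 0, 0.125]
    - [0, 0, 0.125]
  angular:
    - [0, 0, 0]
    - [0, 0, 0]
    - [0, 0, 0]
    - [0, 0, 0]
    - [0, 0, 0]
    - [0, 0, 0]
    - [0, 0, 0]

```text
clock: 16.8
tcp_pos: [431.5, -71.8, 17.8]
tcp_rot: [[1.0, -0.001, -0.0], [-0.001, -1.0, -0.0], [-0.0, 0.0, -1.0]]
ft_force: [-0.1, 0.4, 0.4]
width: 0.6
```

Call:
step_arm:
  dp:
    - [0, 0, 0]
    - [0, 0, 0]
    - [0, 0, 0]
    - [0, 0, 0]
    - [0, 0, 0]
    - [0, 0, 0]
    - [0, 0, 0]
    - [0, 0, 0]
    - [0, 0, 0]
    - [0, 0, 0]
  angular:
    - [0, 0, 0]
    - [0, 0, 0]
    - [0, 0, 0]
    - [0, 0, 0]
    - [0, 0, 0]
    - [0, 0, 0]
    - [0, 0, 0]
    - [0, 0, 0]
    - [0, 0, 0]
    - [0, 0, 0]
  grip: 0

```text
clock: 17.8
tcp_pos: [431.9, -71.3, 18.8]
tcp_rot: [[1.0, 0.0, 0.002], [0.0, -1.0, -0.0], [0.002, 0.0, -1.0]]
ft_force: [-0.7, -0.5, 6.9]
width: 0.218
```

```bash
python3 go.py 636 108 135
```

```text
dp [ 0.2044 -0.1793 -0.1158] ang [ 0.    -0.002  0.   ] 17.8 0.2184248282424221
```

Call:
step_arm:
  dp:
    - [0, 0, -0.005]
    - [0, 0, -0.025]
    - [0, 0, -0.06]
    - [0.005, -0.004, -0.095]
    - [0.02, -0.018, -0.115]
    - [0.05, -0.044, -0.115]
    - [0.08, -0.07, -0.115]
    - [0.11, -0.096, -0.115]
    - [0.14, -0.123, -0.115]
    - [0.17, -0.149, -0.115]
    - [0.192, -0.168, -0.115]
    - [0.202, -0.177, -0.115]
    - [0.204, -0.179, -0.115]
    - [0.204, -0.179, -0.115]
    - [0.204, -0.179, -0.115]
  angular:
    - [0, 0, 0]
    - [0, 0, 0]
    - [0, 0, 0]
    - [0, 0, 0]
    - [0, 0, 0]
    - [0, 0, 0]
    - [0, 0, 0]
    - [0, 0, 0]
    - [0, 0, 0]
    - [0, 0, 0]
    - [0, 0, 0]
    - [0, 0, 0]
    - [0, 0, 0]
    - [0, 0, 0]
    - [0, 0, 0]

```text
clock: 19.3
tcp_pos: [634.4, 106.6, 133.1]
tcp_rot: [[1.0, -0.001, -0.001], [-0.001, -1.0, -0.001], [-0.001, 0.001, -1.0]]
ft_force: [-0.4, -0.7, -0.5]
width: 0.212
```

```bash
python3 go.py 636 108 23
python3 - <<'E'
from h import *
p=vision.snapshot("side")
print([ (round(d["conf"],2),d["centre"]) for d in vision.spot_point(p,"stub_30_mid")])
im=p["image"][:,:,::-1]; t=im[90:370,150:430]
cv2.imwrite("pics/c3.png",cv2.resize(t,(600,600),interpolation=cv2.INTER_CUBIC))
E
```

```text
dp [ 0.0017 -0.0015  0.1101] ang [ 0.001  0.001 -0.001] 19.3 0.21236835333182244
[(0.69, [354.7, -19.8, 29.7]), (0.5, [636.1, 105.8, 147.7]), (0.5, [360.6, -77.7, 33.9]), (0.5, [631.5, -0.8, 33.7])]
```

View pics/c3.png

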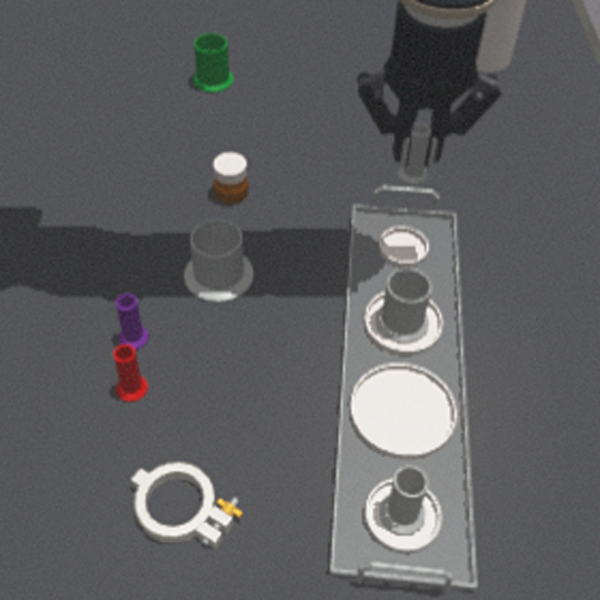

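Stub 40 stands in its dish (crop px (407,500)). Stub 30 is held upright. I'll lower it into dish 30.

Call:
step_arm:
  dp:
    - [0, 0, 0.02]
    - [0, 0, 0.05]
    - [0, -0.001, 0.08]
    - [0, -0.001, 0.1]
    - [0, -0.001, 0.106]
    - [0, -0.001, 0.109]
    - [0, -0.001, 0.11]
    - [0, -0.001, 0.111]
    - [0, -0.001, 0.111]
    - [0, -0.001, 0.111]
  angular:
    - [0, 0, 0]
    - [0, 0, 0]
    - [0, 0, 0]
    - [0, 0, 0]
    - [0, 0, 0]
    - [0, 0, 0]
    - [0, 0, 0]
    - [0, 0, 0]
    - [0, 0, 0]
    - [0, 0, 0]

```text
clock: 20.4
tcp_pos: [635.9, 108.7, 22.9]
tcp_rot: [[1.0, -0.0, 0.002], [-0.0, -1.0, 0.0], [0.002, -0.0, -1.0]]
ft_force: [-0.6, -0.1, 6.8]
width: 0.217
```

Call:
step_arm:
  dp:
    - [0, 0, 0]
    - [0, 0, 0]
    - [0, 0, 0]
    - [0, 0, 0]
    - [0, 0, 0]
    - [0, 0, -0.01]
    - [0, 0, -0.04]
    - [0, 0, -0.08]
    - [0, 0, -0.11]
    - [0, 0, -0.12]
    - [0, 0, -0.12]
  angular:
    - [0, 0, 0]
    - [0, 0, 0]
    - [0, 0, 0]
    - [0, 0, 0]
    - [0, 0, 0]
    - [0, 0, 0]
    - [0, 0, 0]
    - [0, 0, 0]
    - [0, 0, 0]
    - [0, 0, 0]
    - [0, 0, 0]
  grip: 60

```text
clock: 21.5
tcp_pos: [636.1, 108.8, 144.0]
tcp_rot: [[1.0, -0.0, 0.003], [-0.0, -1.0, 0.001], [0.003, -0.001, -1.0]]
ft_force: [0.3, -0.1, 0.5]
width: 0.598
```

```bash
python3 go.py 435 68 145
```

```text
dp [-0.2011  0.0408 -0.0018] ang [-0.001 -0.003 -0.   ] 21.5 0.5978294631308544
```

Call:
step_arm:
  dp:
    - [-0.01, 0.002, 0]
    - [-0.035, 0.007, 0]
    - [-0.075, 0.015, 0]
    - [-0.115, 0.023, 0]
    - [-0.155, 0.031, 0]
    - [-0.185, 0.038, 0]
    - [-0.198, 0.04, 0]
    - [-0.201, 0.041, 0]
    - [-0.201, 0.041, 0]
    - [-0.201, 0.041, 0]
    - [-0.201, 0.041, 0.02]
    - [-0.201, 0.041, 0.05]
    - [-0.201, 0.041, 0.08]
    - [-0.201, 0.041, 0.11]
    - [-0.201, 0.041, 0.12]
    - [-0.201, 0.041, 0.125]
    - [-0.201, 0.041, 0.125]
  angular:
    - [0, 0, 0]
    - [0, 0, 0]
    - [0, 0, 0]
    - [0, 0, 0]
    - [0, 0, 0]
    - [0, 0, 0]
    - [0, 0, 0]
    - [0, 0, 0]
    - [0, 0, 0]
    - [0, 0, 0]
    - [0, 0, 0]
    - [0, 0, 0]
    - [0, 0, 0]
    - [0, 0, 0]
    - [0, 0, 0]
    - [0, 0, 0]
    - [0, 0, 0]
  grip: 100

```text
clock: 23.2
tcp_pos: [434.5, 67.6, 16.8]
tcp_rot: [[1.0, -0.0, -0.0], [-0.0, -1.0, -0.0], [-0.0, 0.0, -1.0]]
ft_force: [0.6, -0.5, 0.6]
width: 1.0
```

Call:
step_arm:
  dp:
    - [0, 0, 0]
    - [0, 0, 0]
    - [0, 0, 0]
    - [0, 0, 0]
    - [0, 0, 0]
    - [0, 0, 0]
    - [0, 0, 0]
    - [0, 0, 0]
    - [0, 0, 0]
    - [0, 0, 0]
  angular:
    - [0, 0, 0]
    - [0, 0, 0]
    - [0, 0, 0]
    - [0, 0, 0]
    - [0, 0, 0]
    - [0, 0, 0]
    - [0, 0, 0]
    - [0, 0, 0]
    - [0, 0, 0]
    - [0, 0, 0]
  grip: 30

```text
clock: 24.2
tcp_pos: [434.8, 67.9, 18.0]
tcp_rot: [[1.0, 0.0, 0.002], [0.0, -1.0, 0.001], [0.002, -0.001, -1.0]]
ft_force: [-1.1, 0.3, 10.3]
width: 0.62
```

```bash
python3 go.py 618 -101 135
```

```text
dp [ 0.1834  0.1689 -0.1168] ang [-0.001 -0.002  0.   ] 24.2 0.619708666579048
```

Call:
step_arm:
  dp:
    - [0, 0, -0.005]
    - [0, 0, -0.025]
    - [0, 0, -0.06]
    - [0.005, 0.005, -0.095]
    - [0.02, 0.018, -0.116]
    - [0.045, 0.041, -0.116]
    - [0.07, 0.064, -0.116]
    - [0.095, 0.087, -0.116]
    - [0.12, 0.11, -0.116]
    - [0.145, 0.134, -0.116]
    - [0.168, 0.155, -0.116]
    - [0.179, 0.165, -0.116]
    - [0.183, 0.169, -0.116]
    - [0.183, 0.169, -0.116]
    - [0.183, 0.169, -0.116]
  angular:
    - [0, 0, 0]
    - [0, 0, 0]
    - [0, 0, 0]
    - [0, 0, 0]
    - [0, 0, 0]
    - [0, 0, 0]
    - [0, 0, 0]
    - [0, 0, 0]
    - [0, 0, 0]
    - [0, 0, 0]
    - [0, 0, 0]
    - [0, 0, 0]
    - [0, 0, 0]
    - [0, 0, 0]
    - [0, 0, 0]

```text
clock: 25.7
tcp_pos: [616.3, -100.2, 132.8]
tcp_rot: [[1.0, 0.001, -0.001], [0.001, -1.0, 0.001], [-0.001, -0.001, -1.0]]
ft_force: [-0.0, 1.4, -2.9]
width: 0.624
```

```bash
python3 go.py 618 -101 22
python3 - <<'E'
from h import *
p=vision.snapshot("side")
print([ (round(d["conf"],2),d["centre"]) for d in vision.spot_point(p,"stub_75_mid")])
E
```

```text
dp [0.0018 0.0009 0.1108] ang [-0.001  0.001  0.001] 25.7 0.6235409996375822
[(0.79, [616.5, -100.7, 142.4])]
```

Call:
step_arm:
  dp:
    - [0, 0, 0.02]
    - [0, 0, 0.05]
    - [0.001, 0, 0.08]
    - [0.001, 0, 0.1]
    - [0.001, 0, 0.106]
    - [0.001, 0, 0.109]
    - [0.001, 0, 0.111]
    - [0.001, 0, 0.112]
    - [0.001, 0, 0.112]
    - [0.001, 0, 0.112]
  angular:
    - [0, 0, 0]
    - [0, 0, 0]
    - [0, 0, 0]
    - [0, 0, 0]
    - [0, 0, 0]
    - [0, 0, 0]
    - [0, 0, 0]
    - [0, 0, 0]
    - [0, 0, 0]
    - [0, 0, 0]

```text
clock: 26.8
tcp_pos: [618.8, -101.3, 22.1]
tcp_rot: [[1.0, 0.0, 0.002], [0.0, -1.0, 0.0], [0.002, -0.0, -1.0]]
ft_force: [-1.2, 1.4, 7.0]
width: 0.619
```

Call:
step_arm:
  dp:
    - [0, 0, 0]
    - [0, 0, 0]
    - [0, 0, 0]
    - [0, 0, 0]
    - [0, 0, 0]
    - [0, 0, -0.01]
    - [0, 0, -0.04]
    - [0, 0, -0.08]
    - [0, 0, -0.12]
    - [-0.02, 0, -0.15]
    - [-0.06, 0, -0.15]
    - [-0.1, 0, -0.15]
    - [-0.14, 0, -0.15]
    - [-0.14, 0, -0.15]
  angular:
    - [0, 0, 0]
    - [0, 0, 0]
    - [0, 0, 0]
    - [0, 0, 0]
    - [0, 0, 0]
    - [0, 0, 0]
    - [0, 0, 0]
    - [0, 0, 0]
    - [0, 0, 0]
    - [0, 0, 0]
    - [0, 0, 0]
    - [0, 0, 0]
    - [0, 0, 0]
    - [0, 0, 0]
  grip: 95

```text
clock: 28.2
tcp_pos: [472.5, -101.6, 171.4]
tcp_rot: [[1.0, -0.002, -0.004], [-0.002, -1.0, 0.001], [-0.004, -0.001, -1.0]]
ft_force: [1.4, -0.1, -0.0]
width: 0.951
```

Run:
```python
from h import *
for n in("side","top"):
    p=vision.snapshot(n); save(p,n+"9",(150,100,550,400) if n=="side" else (150,120,450,300),2)
    for t in "stub_75_mid stub_55_mid stub_40_mid stub_30_mid dish_75 nipple_mid reducer_mid".split():
        print(n,t,[(round(d["conf"],2),np.round(d["centre"])) for d in vision.spot_point(p,t)])
```

```text
side stub_75_mid [(0.71, array([ 381., -338.,   51.])), (0.61, array([ 616., -106.,   31.]))]
side stub_55_mid [(0.61, array([627.,   4.,  34.]))]
side stub_40_mid [(0.6, array([ 610., -204.,   31.]))]
side stub_30_mid [(0.74, array([360., -79.,  33.])), (0.48, array([636., 111.,  38.]))]
side dish_75 [(0.78, array([634., 106.,   3.])), (0.61, array([625.,   3.,   4.])), (0.55, array([ 611., -205.,    1.]))]
side nipple_mid [(0.96, array([ 383., -341.,   48.]))]
side reducer_mid [(0.96, array([ 610., -342.,   30.])), (0.73, array([624.,   4.,   4.]))]
top stub_75_mid [(0.57, array([ 619., -101.,   37.]))]
top stub_55_mid [(0.73, array([626.,   4.,  36.])), (0.73, array([409., 424.,  28.]))]
top stub_40_mid [(0.38, array([ 616., -102.,    6.]))]
top stub_30_mid [(0.6, array([633., 109.,  32.]))]
top dish_75 [(0.79, array([627.,  12.,  -0.])), (0.72, array([ 618., -102.,    4.])), (0.71, array([640., 108.,   3.]))]
top nipple_mid [(0.58, array([ 379., -335.,   49.]))]
top reducer_mid [(0.61, array([ 604., -342.,   32.])), (0.25, array([626.,   7.,  -1.]))]
```

View pics/side9.png

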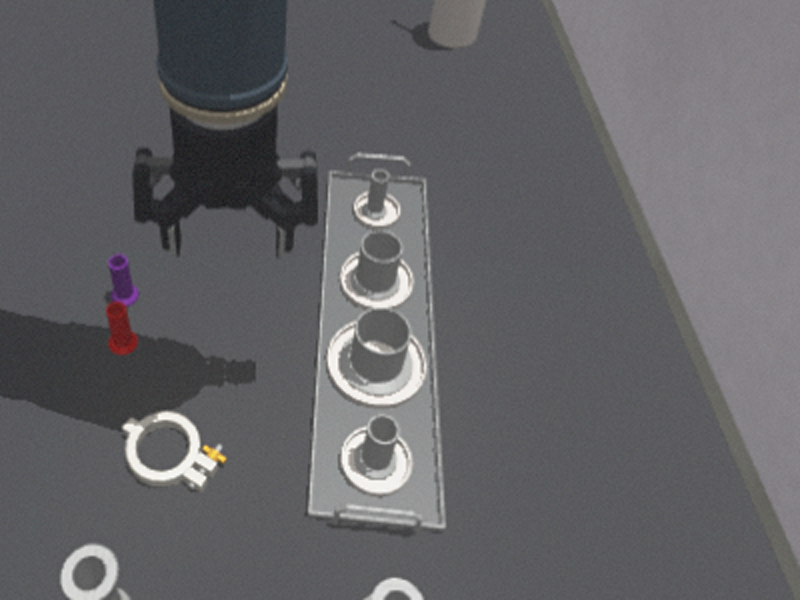

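View pics/top9.png

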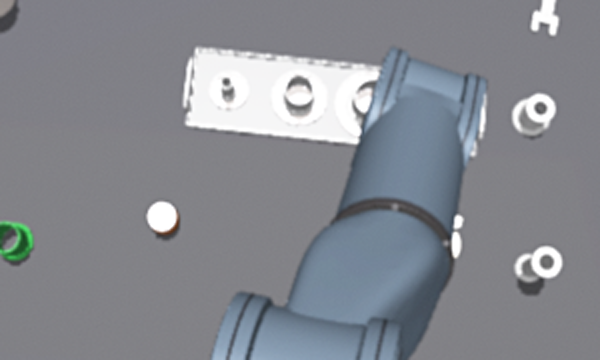

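All four stubs stand centred in their dishes: in the side crop, 30 is at (378,200), 55 at (380,265), 75 at (380,345) and 40 at (380,445). The nipple and reducer haven't moved, and the gripper is clear. I'll hand in the job.

```bash
python3 -c "
from rig import manip
print(manip.finish_job()); s=manip.read_state(); print(s['clock'],s['ft_force'])"
```

```text
the job is handed in; nothing more can be done
None
the job is handed in; nothing more can be done
```

I put all four weld stubs into the dishes of their size, flange down, and handed the job in at about 29 s of the 96 s limit. The hand-in gives no verdict.

- **Placing:** I gripped each tube from above and set it down with at most about 7 N of contact force. All four were released, and none was dropped.
- **Stub positions:** In the final pictures all four stood upright. The networks put them within about 5 mm of my dish positions, against the 12.5 mm allowed.
- **Finished fittings:** The nipple and reducer read within a few mm of their starting positions, and I left the look-alikes alone. The gripper was clear and touching nothing.
- **Disagreements:**
  - The side view put stub 75 at y = -106 mm and the top view at -101 mm; the tool's own reading at release was -101.3 mm.
  - Some stub heights read 4 to 8 mm too high, which is normal network scatter, since the pictures show them sitting on the dish floors.
  - In the last top view the arm hid dish 40 and stub 40, so stub 40's final position rests on the side view only.
  - A few network hits were plainly wrong, such as the nipple reported as stub 75, and I ignored them.

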